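# Thread check of a wing screw on the vibration bench

## Robot

A 7-joint arm with a two-finger parallel gripper is mounted at the origin on the work surface. World frame = base frame: x ahead of the robot, y to its left, z up, the work surface at z = 0. Lengths are in m, angles in rad, forces in N, time in s.
With the tool pointing down it reaches from about 0.425 to 0.875 m from the base axis. Payload 4.7 kg.
Tool frame: the origin (TCP) lies between the finger pads; the fingertips stand 8 mm ahead of it and the grasp point (between the pads) lies 11 mm behind it; z points along the fingers, y is the direction in which the jaws open and shut (so a half turn about z gives the same grasp; the last joint's range is limited). The gripper opens to 87 mm and grips with 3 to 60 N. Pads are 19 mm wide; open, the fingers measure 117 mm over their backs; the gripper's body (75 mm by 190 mm) begins 51 mm behind the grasp point.
Start: joints at [-1.191, 0.321, -0.07, 1.45, 0.023, 1.371, -0.057], TCP at [0.233, 0.607, 0.231] pointing down, gripper open.
Joint ranges: [-2.86, 2.86], [-0.3, 2.09], [-1.38, 1.24], [0.06, 2.45], [-1.56, 4.7], [0.09, 2.05], [-2.69, 2.69]. Speed limits (rad/s): [2.57, 2.57, 3.14, 3.14, 3.14, 3.14, 3.14].

## Interface

Orientations are given as a rotation vector (axis times angle).
In Python, from bench import ctrl, optics, ticket gives the robot as it stands.
- The arm moves only by the tool play_rows, never from a script. Its argument "motion" is a list of rows, each a list of 5 numbers: the closure, from 0 (fully open) to 1 (shut), then the shift along the tool's x, y, z in cm, then the turn about the tool's z in rad. In form: [[jaw, tx, ty, tz, spin], ...]. A call has 1 to 20 rows; each row shifts and turns the commanded pose from where the row before left it, along the tool's axes as they then stand; what a row does not reach is not made up. A row lasts 1/8 s, in which the tool goes at most 62.5 mm and 10.7 degrees, less where a joint would pass 70% of its speed; a pose out of reach is approached as far as the arm can. A call is refused whole if a number of a shift passes 6.25 or a number of a turn 0.188, either way. A call with a gripper value outside its range is refused whole. The fingers move at their own pace and stop on an object; "force" is the grip in N (left out, the last holds). Time passes only in rows, so rows that do not move let the fingers close. It gives the time, the measured TCP pose, the force and the opening at its end, in the units of the state.
- ctrl.get_state(): the state, without advancing time (a new reading comes with each control period).
- optics.get_image(name): name is "scene" or "top"; returns the picture (480x640x3 uint8, red, green, blue); there is no depth.
- optics.calibration(name): a dict with "K" (3x3 intrinsics, pixels), "pose" (4x4, takes a point from camera to world coordinates). Camera axes: x right, y down, z forward; pixel columns grow to the right and rows downward; lengths in m; the calibration is good to about 2 mm. A picture is of the moment at which its call begins. calibration takes no time and is no camera call.
- ticket.close_job(): hands the job in, once; it reports no verdict.
The state is a dict: "time": time; "joint_positions": joint angles; "qd": joint speeds; "joint_torque": joint torques, N m; "position": TCP position; "tool_rot": TCP orientation; "ft_force": force on the tool from outside, world axes, zero at the start; "torque": the same for the moment, N m; "grip_width": opening from 0.0 (shut) to 1.0 (fully open).
Only numpy, scipy, OpenCV 4.12 (cv2) and the standard library are available. Lean on these libraries where they do the work, as an engineer would, in place of code of your own. Each camera call takes 0.05 s, during which the arm holds its last target.

## Task

The steel wing screw has been set by hand in a spring-held sensor plate and its threads are crossed. Start it gently clockwise (seen from above) and stop as soon as it binds and the round plate under it visibly begins to turn along, without forcing the plate far round; then turn the screw back to about where it stood and let go. Leave the three-lobed star screw on the other plate alone.

Things in the scene. Friction and masses are not known exactly. Their poses are not given: they have to be found in the camera images.
- wing_grip (a point): Centre of the steel wing screw's grip, on its upright turning axis, 70 mm above the bench. Grip: flat bar 40 long, 12 thick, 24 high (58 to 82 above the bench), with a 9 thick ear rising at each end (75 over the ears, tops at 95). x along the bar, y across its thickness (pinch it there), z up; same either way round. It does not rise or sink as it turns. Clockwise from above is negative about z.
- wing_end (a point): Point by the end of one ear of the wing screw, 30 mm from the axis along +x of the bar, 70 mm above the bench; it turns with the screw. The screw turns freely (0.01 N m) until, somewhere 0.45 to 1.2 rad clockwise from its start, the crossed threads lock it to the round plate; anticlockwise from its start it is free for at least 0.4 rad.
- wing_plate (a joint): Turn (rad, clockwise from above positive) of the dark round steel plate, 72 mm across, top 40 mm above the bench, under the wing screw, on the same axis, on a fixed 100 mm square aluminium block. A spring of 1 N m per rad holds it at 0, so it also reads the torque on the screw: 0.01 running free, growing once the threads bind. A pointer on its rim between two dark fixed marks shows zero.
- star_lobe (a point): A lobe, 22 mm off the axis, 70 mm above the bench, of the other steel screw: a three-lobed star knob 54 mm across, 24 mm high, on an identical plate and block. To be left alone. Which screw stands left or right changes.
Mind the look-alikes: they are no part of the job. Leave any green or orange look-alike of the part that bears wing_grip alone.

How it is judged:
On the way:
1. the wing screw has been turned clockwise from its start (its wing end more than 12 mm away) until it binds and carries the round plate more than 0.05 rad along (value of joint wing_plate above 0.05 rad and distance of wing_end from where it was at the start of the episode above 0.012 m), for 0.1 s.
At the end, for the whole second after the job is handed in: the wing screw is turned back so that its wing end is within 10 mm (about 19 degrees) of where it was at the start, and the round plate rests within 0.05 rad of its zero position (distance of wing_end from where it was at the start of the episode below 0.01 m and value of joint wing_plate between -0.05 and 0.05 rad); the robot touches nothing.
It fails at once if the screw is forced: the round plate under it is turned more than 0.32 rad (18 degrees) either way (value of joint wing_plate above 0.32 rad or value of joint wing_plate below -0.32 rad).
It fails at once if the star screw is turned or shifted (a lobe more than 8 mm) (distance of star_lobe from where it was at the start of the episode above 0.008 m).
It also fails if it takes over 51 s, if anything falls off the work surface, if the arm or the gripper's body presses on something with over 40 N, if the wrist force passes 120 N, or if a joint passes its speed limit or range.

## Working session

There is one attempt and no reset: what is moved stays moved. The work goes in short steps, Python scripts to look and compute and a tool call to move; the robot and the scene stay as the last step left them, time stands still between calls to the robot, and variables do not carry over. Pictures are saved under pics/ and viewed, and the job is handed in when it is done.

Besides the shell and the picture viewer there is one more tool, called by a JSON object that holds its "name" and its "arguments", one argument or row to a line. play_rows: Moves the arm, as the interface text tells. Its arguments: {"type":"object","properties":{"motion":{"type":"array"},"force":{"type":"number"}},"required":["motion"]}

```bash
mkdir -p pics; ls
python3 - <<'E'
from bench import ctrl,optics
import cv2
s=ctrl.get_state();print(s)
for n in("scene","top"):
    cv2.imwrite(f"pics/{n}0.png",optics.get_image(n)[:,:,::-1]);c=optics.calibration(n);print(n,c)
E
```

```text
pics
{'time': 0.0, 'joint_positions': array([-1.19087223,  0.32180466, -0.07008048,  1.45166265,  0.02263563,
        1.37082134, -0.05691503]), 'qd': array([ 0.00059405,  0.00129479,  0.00082905,  0.00033295,  0.00102504,
       -0.0008215 ,  0.00111847]), 'joint_torque': array([ 1.41446471e-04, -4.91282523e+01, -4.03810563e-01, -3.12535608e+01,
       -6.40455913e-02,  4.35870280e-02,  1.48503505e-04]), 'position': array([0.23238428, 0.60646019, 0.2294796 ]), 'tool_rot': array([-5.71368944e-01, -3.08897964e+00,  2.98020971e-03]), 'ft_force': array([-0.66849755, -0.23334181,  0.22636158]), 'torque': array([-0.04468247, -0.0464121 ,  0.00272214]), 'grip_width': 1.0035761374653793}
scene {'K': array([[471.38038093,   0.        , 307.5363785 ],
       [  0.        , 471.38038093, 244.3424315 ],
       [  0.        ,   0.        ,   1.        ]]), 'pose': array([[-0.39111364,  0.72749853, -0.56371625,  1.0699299 ],
       [ 0.92018814,  0.29789613, -0.2539915 ,  0.17066702],
       [-0.01684956, -0.61806455, -0.78594676,  0.89794956],
       [ 0.        ,  0.        ,  0.        ,  1.        ]])}
top {'K': array([[601.55529276,   0.        , 321.95996284],
       [  0.        , 601.55529276, 235.70846163],
       [  0.        ,   0.        ,   1.        ]]), 'pose': array([[-0.0067978 , -0.9826285 ,  0.18545894,  0.26462526],
       [-0.99963769,  0.01150791,  0.0243324 , -0.10367804],
       [-0.02604395, -0.18522634, -0.98235071,  1.17772162],
       [ 0.        ,  0.        ,  0.        ,  1.        ]])}
```

View pics/scene0.png

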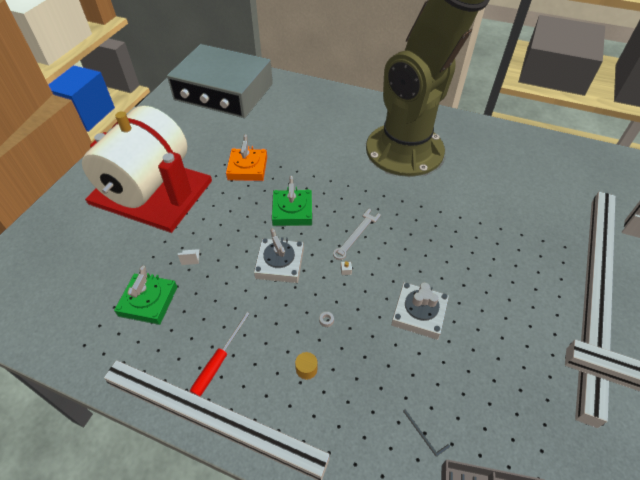

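View pics/top0.png

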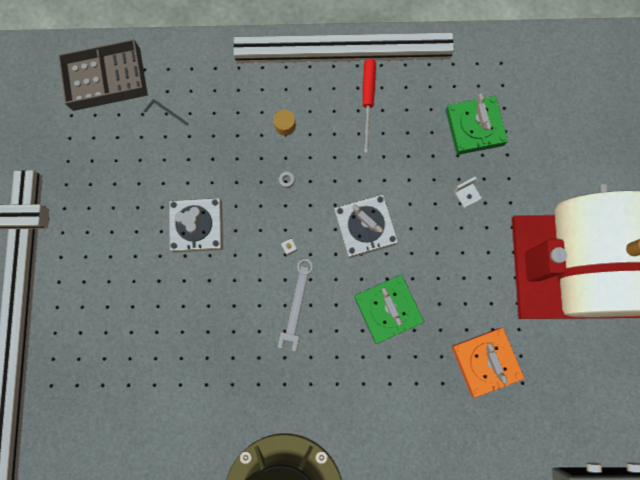

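Candidates: a steel one on an aluminium block in top at (366,222), green ones at (480,115) and (390,307), an orange one at (495,362), and the star at (192,222). The steel wing on the aluminium block with the dark plate at (366,222) fits. I'll confirm in a crop and measure.

Run:
```python
import cv2,numpy as np
t=cv2.imread("pics/top0.png");s=cv2.imread("pics/scene0.png")
a=cv2.resize(t[185:265,325:405],(480,480),interpolation=cv2.INTER_CUBIC)
b=cv2.resize(s[220:290,245:315],(300,480)[:1]+(300,),interpolation=cv2.INTER_CUBIC)
o=np.zeros((480,790,3),np.uint8);o[:,:480]=a;o[:300,485:785]=b
cv2.imwrite("pics/crop.png",o)
```

```text
(no output)
```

View pics/crop.png

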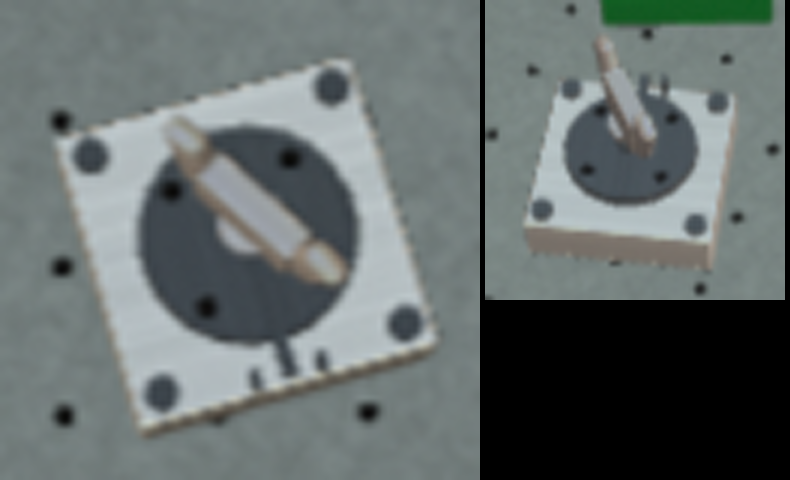

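```bash
cat > h.py <<'E'
import numpy as np,cv2
from bench import optics
def ray(n,uv,z):
    c=optics.calibration(n);P=c["pose"];d=P[:3,:3]@np.linalg.inv(c["K"])@np.array([uv[0],uv[1],1.]);o=P[:3,3]
    return o+d*(z-o[2])/d[2]
def proj(n,p):
    c=optics.calibration(n);P=c["pose"];q=c["K"]@(P[:3,:3].T@(np.asarray(p)-P[:3,3]));return q[:2]/q[2]
E
python3 - <<'E'
from h import *
t=cv2.imread("pics/top0.png");s=cv2.imread("pics/scene0.png")
for n,im,(x,y,w,h) in(("top",t,(330,190,75,70)),("scene",s,(252,235,56,48))):
    c=im[y:y+h,x:x+w];v=c.max(2)
    m=((v<95)&((c.max(2).astype(int)-c.min(2))<30)).astype(np.uint8)
    k,l,st,ce=cv2.connectedComponentsWithStats(m);i=1+st[1:,4].argmax();print(n,st[i],ce[i])
    cs,_=cv2.findContours((l==i).astype(np.uint8),cv2.RETR_EXTERNAL,cv2.CHAIN_APPROX_NONE)
    hull=cv2.convexHull(max(cs,key=cv2.contourArea))
    e=cv2.fitEllipse(hull);print(e)
    print(ray(n,(e[0][0]+x,e[0][1]+y),.04))
# by-eye from 6x crop
f=lambda u,v:(325+(u+.5)/6-.5,185+(v+.5)/6-.5)
pts=[ray("top",f(180,127),.095),ray("top",f(330,264),.095)]
print(pts,(pts[0]+pts[1])/2,np.linalg.norm(pts[0]-pts[1]),np.arctan2(*(pts[1]-pts[0])[[1,0]]))
p=ray("top",f(248,234),.04);print("disc eye",p)
for q in(f(248,127),f(138,234),f(358,234),f(248,343)):print(np.linalg.norm(ray("top",q,.04)-p))
print("star",ray("top",(192,222),.04))
E
```

```text
top [ 19  22  33  36 491] [31.54378819 40.26069246]
((34.755104064941406, 39.018524169921875), (26.710329055786133, 40.796756744384766), 139.7327880859375)
[ 0.49156084 -0.15801962  0.04      ]
scene [ 12   7  30  26 486] [26.40740741 21.03703704]
((26.545001983642578, 19.520259857177734), (25.324865341186523, 29.565298080444336), 81.58979034423828)
[ 0.50679454 -0.15623177  0.04      ]
[array([ 0.52463131, -0.13751136,  0.095     ]), array([ 0.48107727, -0.18252531,  0.095     ])] [ 0.50285429 -0.16001833  0.095     ] 0.06263552960049242 -2.33971243412649
disc eye [ 0.50222299 -0.16046993  0.04      ]
0.0353364413537683
0.0353351606110094
0.03527799934218697
0.03559229627271059
star [0.50950665 0.17713275 0.04      ]
```

Run:
```python
from h import *
from bench import ctrl
from scipy.spatial.transform import Rotation as R
s=ctrl.get_state();M=R.from_rotvec(s["tool_rot"]).as_matrix();print(M.round(3),s["position"])
y=M[:,1];print("yaw y",np.arctan2(y[1],y[0]))
d=np.array([.5025,-.1603,.2])-s["position"];print("tool shift cm",M.T@d*100)
print(proj("scene",(.5025,-.1603,.04)),proj("scene",(.5025,-.1603,.082)))
```

```text
[[-0.934  0.358 -0.001]
 [ 0.358  0.934 -0.002]
 [-0.    -0.002 -1.   ]] [0.23237292 0.60650152 0.22956124]
yaw y 1.2050065222571513
tool shift cm [-52.65272786 -61.93969541   3.07166627]
[277.73559334 252.5919712 ] [276.4752869  241.14552697]
```

{"name": "play_rows", "arguments": {
  "motion": [
    [0, -3.6, -1.9, 0.3, 0],
    [0, -3.6, -1.9, 0.3, 0],
    [0, -3.6, -1.9, 0.3, 0],
    [0, -3.6, -1.9, 0.3, 0],
    [0, -3.6, -1.9, 0.3, 0],
    [0, -3.6, -1.9, 0.3, 0],
    [0, -3.6, -1.9, 0.3, 0],
    [0, -3.6, -1.9, 0.3, 0],
    [0, -3.6, -1.9, 0.3, 0],
    [0, -3.6, -1.9, 0.3, 0],
    [0, -1.67, -4.29, 0, 0],
    [0, -1.67, -4.29, 0, 0],
    [0, -1.67, -4.29, 0, 0],
    [0, -1.67, -4.29, 0, 0],
    [0, -1.67, -4.29, 0, 0],
    [0, -1.67, -4.29, 0, 0],
    [0, -1.67, -4.29, 0, 0],
    [0, -1.67, -4.29, 0, 0],
    [0, -1.67, -4.29, 0, 0],
    [0, -1.67, -4.29, 0, 0]
  ]
}}

```text
time: 2.6
position: [0.5029, -0.1609, 0.2003]
tool_rot: [-0.571, -3.089, -0.001]
ft_force: [0.2, -0.4, 1.1]
grip_width: 1.003
```

{"name": "play_rows", "arguments": {
  "motion": [
    [0, 0, 0, 0, 0.18],
    [0, 0, 0, 0, 0.18],
    [0, 0, 0, 0, 0.18],
    [0, 0, 0, 0, 0.18],
    [0, 0, 0, 0, 0.18],
    [0, 0, 0, 0, 0.18],
    [0, 0, 0, 0, 0.18],
    [0, 0, 0, 0, 0.18],
    [0, 0, 0, 0, 0.18],
    [0, 0, 0, 0, 0.18],
    [0, 0, 0, 0, 0.174],
    [0, 0, 0, 0, 0],
    [0, 0, 0, 0, 0]
  ]
}}

```text
time: 4.22
position: [0.5031, -0.1594, 0.2004]
tool_rot: [-2.89, -1.23, 0.0]
ft_force: [-0.5, 0.4, 0.6]
grip_width: 0.998
```

```bash
cat >> h.py <<'E'
from bench import ctrl
from scipy.spatial.transform import Rotation as R
def st(tgt=None):
    s=ctrl.get_state();M=R.from_rotvec(s["tool_rot"]).as_matrix();y=M[:,1]
    print(s["time"],s["position"].round(4),"yaw",np.arctan2(y[1],y[0]).round(4),"tilt",M[:,2].round(3),"F",s["ft_force"].round(2),"T",s["torque"].round(3),"w",round(s["grip_width"],3),"q",s["joint_positions"].round(2))
    if tgt is not None:print("shift cm",(M.T@(np.array(tgt)-s["position"])*100).round(2))
def snap(tag):
    for n in("scene","top"):cv2.imwrite(f"pics/{n}{tag}.png",optics.get_image(n)[:,:,::-1])
def crop(tag):
    t=cv2.imread(f"pics/top{tag}.png");s=cv2.imread(f"pics/scene{tag}.png")
    o=np.zeros((400,800,3),np.uint8)
    o[:,:395]=cv2.resize(t[180:270,320:410],(395,400),interpolation=cv2.INTER_CUBIC)
    o[:,400:]=cv2.resize(s[205:295,235:325],(400,400),interpolation=cv2.INTER_CUBIC)
    cv2.imwrite(f"pics/crop{tag}.png",o)
E
python3 - <<'E'
from h import *
st((.5025,-.1603,.059));snap("1");crop("1")
E
```

```text
4.225 [ 0.5031 -0.1594  0.2004] yaw -0.766 tilt [-0.  0. -1.] F [-0.46  0.36  0.57] T [-0.119  0.1    0.031] w 0.998 q [-0.36  0.08  0.65  1.82 -0.05  1.26 -0.46]
shift cm [-0.11  0.02 14.14]
```

View pics/scene1.png

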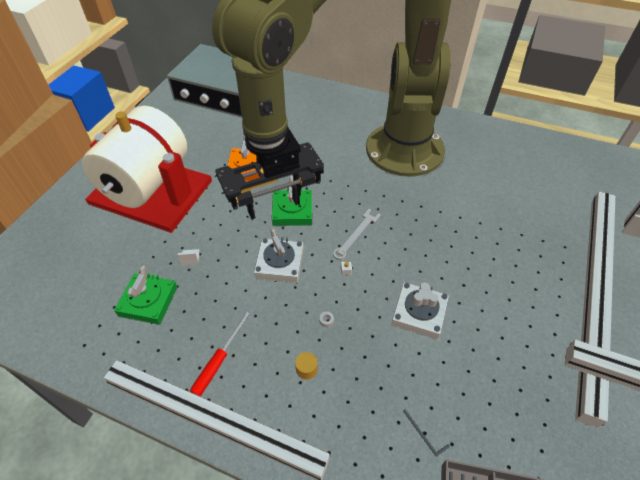

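View pics/crop1.png

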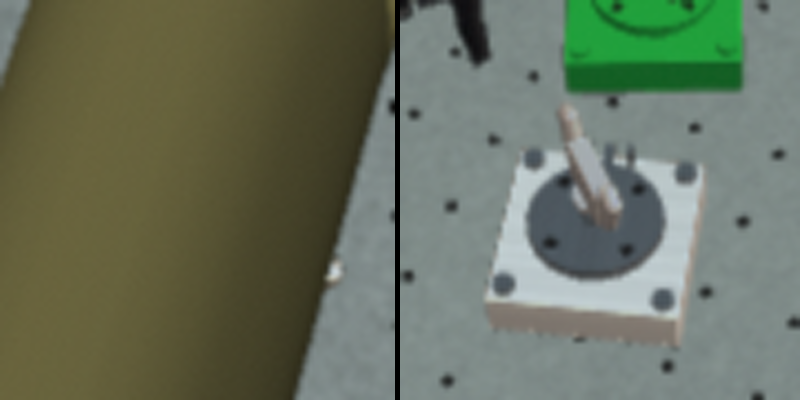

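Run:
```python
from h import *
s=ctrl.get_state();p=s["position"]
print("tcp tip proj",proj("scene",p+[0,0,-.008]))
M=R.from_rotvec(s["tool_rot"]).as_matrix()
for d in(-.047,.047):print(proj("scene",p+M[:,1]*d+[0,0,-.008]))
# axis at disc by eye in crop1 : centre (595,219)
print(ray("scene",(235+(595-400+.5)/400*90-.5,205+(219.5)/400*90-.5),.04))
im=cv2.imread("pics/scene1.png")[130:230,190:340]
cv2.imwrite("pics/tips1.png",cv2.resize(im,(750,500),interpolation=cv2.INTER_CUBIC))
```

```text
tcp tip proj [272.95042577 207.61714092]
[294.3844314  200.77400602]
[251.02834758 214.61610047]
[ 0.50520784 -0.15712373  0.04      ]
```

View pics/tips1.png

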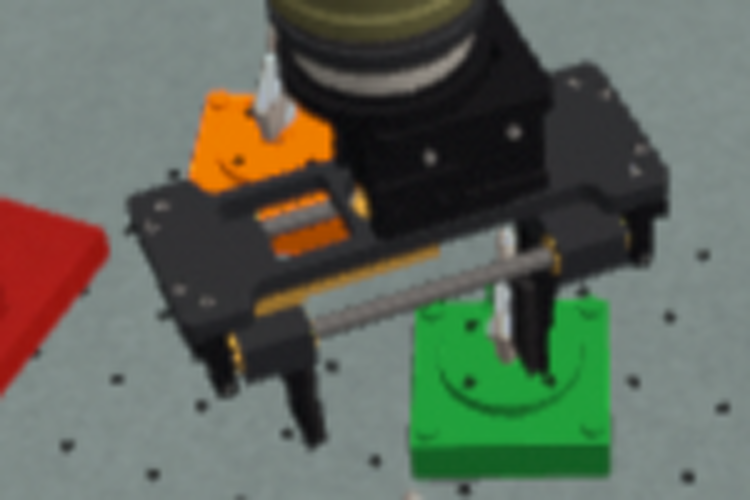

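The tips midpoint in scene is about (275,211), shifted from its projection about as much as the disc is. So the top-based axis (0.503,-0.160) holds relative to the hand, and I'll descend.

{"name": "play_rows", "arguments": {
  "motion": [
    [0, 0, 0, 3.5, 0],
    [0, 0, 0, 3.5, 0],
    [0, 0, 0, 3.5, 0],
    [0, 0, 0, 2.0, 0],
    [0, 0, 0, 1.6, 0],
    [0, 0, 0, 0, 0]
  ]
}}

```text
time: 5.08
position: [0.5025, -0.1594, 0.0587]
tool_rot: [-2.891, -1.226, 0.003]
ft_force: [0.9, -0.1, 0.1]
grip_width: 0.996
```

Run:
```python
from h import *
st((.5028,-.16,.059));snap("2");crop("2")
```

```text
5.075 [ 0.5025 -0.1594  0.0587] yaw -0.7685 tilt [-0.002  0.    -1.   ] F [ 0.88 -0.13  0.14] T [-0.028  0.113  0.   ] w 0.996 q [-0.31  0.25  0.64  1.96 -0.18  0.98 -0.36]
shift cm [-0.02  0.06 -0.03]
```

View pics/crop2.png

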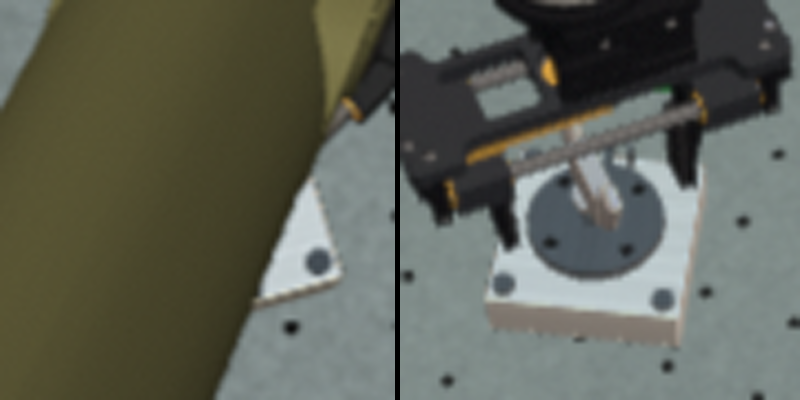

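{"name": "play_rows", "arguments": {
  "motion": [
    [1, 0, 0, 0, 0],
    [1, 0, 0, 0, 0],
    [1, 0, 0, 0, 0],
    [1, 0, 0, 0, 0],
    [1, 0, 0, 0, 0],
    [1, 0, 0, 0, 0],
    [1, 0, 0, 0, 0],
    [1, 0, 0, 0, 0]
  ],
  "force": 12
}}

```text
time: 6.18
position: [0.5032, -0.1595, 0.0595]
tool_rot: [-2.892, -1.226, 0.0]
ft_force: [0.6, 0.0, -0.6]
grip_width: 0.23
```

Run:
```python
from h import *
st();snap("3");crop("3")
```

```text
6.175 [ 0.5032 -0.1595  0.0595] yaw -0.769 tilt [-0.  0. -1.] F [ 0.55  0.03 -0.63] T [-0.093  0.144 -0.015] w 0.23 q [-0.31  0.25  0.64  1.96 -0.18  0.98 -0.36]
```

View pics/crop3.png

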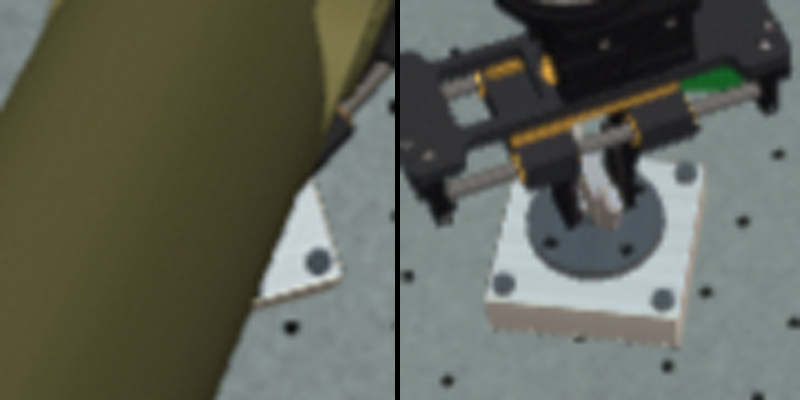

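{"name": "play_rows", "arguments": {
  "motion": [
    [1, 0, 0, 0, 0],
    [1, 0, 0, 0, 0],
    [1, 0, 0, 0, 0],
    [1, 0, 0, 0, 0]
  ],
  "force": 12
}}

```text
time: 6.78
position: [0.5032, -0.1595, 0.0595]
tool_rot: [-2.892, -1.226, -0.0]
ft_force: [0.2, 0.2, 0.3]
grip_width: 0.223
```

Run:
```python
from h import *
st();snap("4");crop("4")
```

```text
6.775 [ 0.5032 -0.1595  0.0595] yaw -0.769 tilt [-0.  0. -1.] F [0.22 0.17 0.29] T [-0.078  0.192  0.014] w 0.223 q [-0.31  0.25  0.64  1.96 -0.18  0.98 -0.36]
```

View pics/crop4.png

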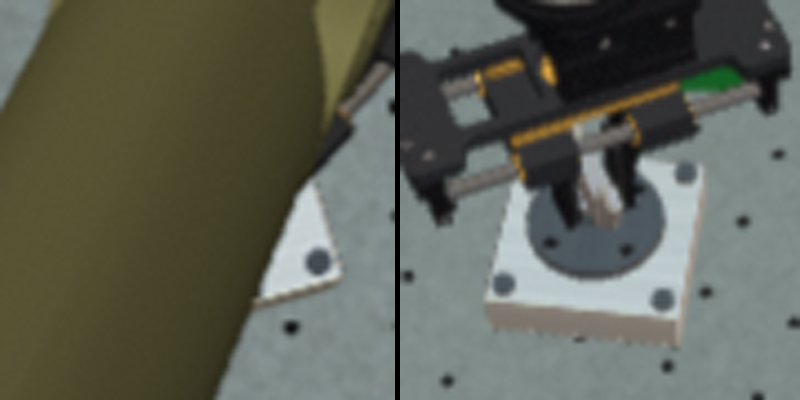

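Run:
```python
import cv2,numpy as np
o=[cv2.resize(cv2.imread(f"pics/scene{k}.png")[218:268,255:305],(395,395),interpolation=cv2.INTER_CUBIC) for k in("0","4")]
cv2.imwrite("pics/z4.png",np.hstack(o))
```

```text
(no output)
```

View pics/z4.png

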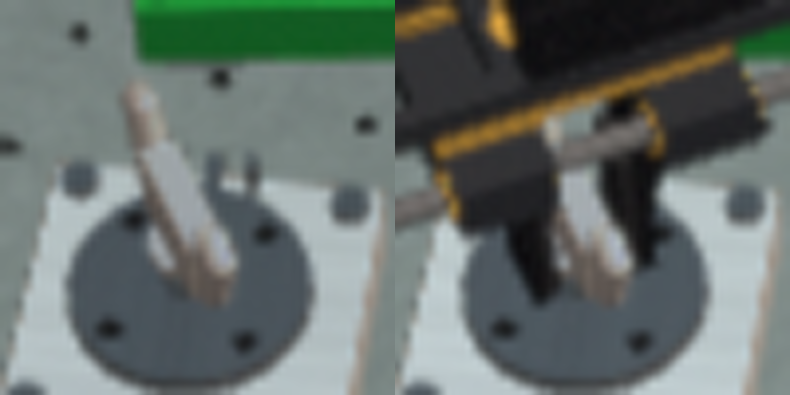

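{"name": "play_rows", "arguments": {
  "motion": [
    [1, 0, 0, 0, 0],
    [1, 0, 0, 0, 0],
    [1, 0, 0, 0, 0],
    [1, 0, 0, 0, 0]
  ],
  "force": 25
}}

```text
time: 7.38
position: [0.5032, -0.1595, 0.0595]
tool_rot: [-2.892, -1.226, -0.0]
ft_force: [0.7, -0.0, -1.3]
grip_width: 0.216
```

Run:
```python
from h import *
st()
```

```text
7.375 [ 0.5032 -0.1595  0.0595] yaw -0.7691 tilt [-0.  0. -1.] F [ 0.66 -0.03 -1.25] T [-0.016  0.116 -0.01 ] w 0.216 q [-0.31  0.25  0.64  1.96 -0.18  0.98 -0.36]
```

{"name": "play_rows", "arguments": {
  "motion": [
    [1, 0, 0, 0, 0.07],
    [1, 0, 0, 0, 0.07],
    [1, 0, 0, 0, 0.07],
    [1, 0, 0, 0, 0.07],
    [1, 0, 0, 0, 0.07],
    [1, 0, 0, 0, 0.05],
    [1, 0, 0, 0, 0]
  ]
}}

```text
time: 8.25
position: [0.5034, -0.1598, 0.0596]
tool_rot: [3.078, 0.628, 0.0]
ft_force: [0.1, -2.2, 0.1]
grip_width: 0.215
```

Run:
```python
from h import *
st();st();snap("5");st();crop("5")
```

```text
8.25 [ 0.5034 -0.1598  0.0596] yaw -1.1685 tilt [ 0. -0. -1.] F [ 0.1  -2.18  0.08] T [-0.246  0.058 -0.003] w 0.215 q [-0.36  0.26  0.7   1.96 -0.2   0.99 -0.74]
8.25 [ 0.5034 -0.1598  0.0596] yaw -1.1685 tilt [ 0. -0. -1.] F [ 0.1  -2.18  0.08] T [-0.246  0.058 -0.003] w 0.215 q [-0.36  0.26  0.7   1.96 -0.2   0.99 -0.74]
8.35 [ 0.5034 -0.1597  0.0596] yaw -1.1681 tilt [ 0. -0. -1.] F [ 0.63 -0.17 -1.71] T [-0.239 -0.005  0.013] w 0.219 q [-0.36  0.26  0.7   1.96 -0.2   0.99 -0.74]
```

View pics/crop5.png

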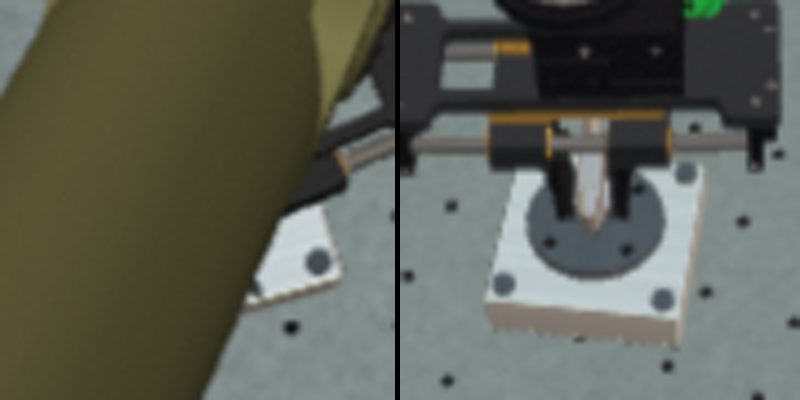

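```bash
cat >> h.py <<'E'
def dots(im):
    g=cv2.cvtColor(im,cv2.COLOR_BGR2GRAY).astype(float);out=[]
    ax=np.array([.5052,-.1571])
    for u,v in((268.5,259.5),(285.7,261.1)):
        c=np.array([u,v])
        for _ in range(6):
            x0,y0=np.round(c).astype(int)-3;w=g[y0:y0+7,x0:x0+7];k=np.clip(np.percentile(w,60)-w-6,0,None)
            yy,xx=np.mgrid[y0:y0+7,x0:x0+7];c=np.array([(k*xx).sum(),(k*yy).sum()])/k.sum()
        p=ray("scene",c,.04)[:2]-ax;out.append((c.round(2),np.arctan2(p[1],p[0])))
    return out
BASE=None
def plate(im):
    b=dots(cv2.imread("pics/scene0.png"));d=dots(im)
    for x,y in zip(b,d):print("dot",y[0],"cw",round(-(y[1]-x[1]),3))
def look():
    st();im=optics.get_image("scene")[:,:,::-1].copy();plate(im);return im
E
python3 - <<'E'
from h import *
for k in"012345":plate(cv2.imread(f"pics/scene{k}.png"))
E
```

```text
dot [268.38 259.21] cw -0.0
dot [285.55 260.87] cw -0.0
dot [268.34 259.23] cw -0.0
dot [285.55 260.87] cw 0.0
dot [268.37 259.21] cw 0.0
dot [285.55 260.86] cw -0.0
dot [268.37 259.2 ] cw 0.001
dot [285.55 260.85] cw -0.001
dot [268.35 259.22] cw 0.001
dot [285.54 260.85] cw -0.001
dot [268.16 259.19] cw 0.012
dot [285.56 260.87] cw -0.001
```

The plate-hole tracker is good to a few milliradians. I'll continue in small steps.

{"name": "play_rows", "arguments": {
  "motion": [
    [1, 0, 0, 0, 0.05],
    [1, 0, 0, 0, 0.05],
    [1, 0, 0, 0, 0]
  ]
}}

```text
time: 8.72
position: [0.5034, -0.1598, 0.0596]
tool_rot: [3.105, 0.474, 0.001]
ft_force: [1.3, -1.2, -1.4]
grip_width: 0.216
```

```bash
python3 -c "
from h import *
look()"
```

```text
8.725 [ 0.5034 -0.1598  0.0596] yaw -1.268 tilt [ 0. -0. -1.] F [ 1.35 -1.2  -1.4 ] T [-0.308 -0.057  0.039] w 0.216 q [-0.38  0.26  0.71  1.97 -0.2   0.99 -0.84]
dot [268.16 259.16] cw 0.014
dot [285.56 260.86] cw -0.001
```

{"name": "play_rows", "arguments": {
  "motion": [
    [1, 0, 0, 0, 0.05],
    [1, 0, 0, 0, 0.05],
    [1, 0, 0, 0, 0]
  ]
}}

```text
time: 9.15
position: [0.5034, -0.1598, 0.0596]
tool_rot: [3.125, 0.319, 0.001]
ft_force: [1.2, -1.6, -2.5]
grip_width: 0.218
```

```bash
python3 -c "
from h import *
look()"
```

```text
9.15 [ 0.5034 -0.1598  0.0596] yaw -1.3675 tilt [ 0.    -0.001 -1.   ] F [ 1.24 -1.62 -2.5 ] T [-0.459 -0.052  0.051] w 0.218 q [-0.39  0.26  0.73  1.97 -0.21  0.99 -0.93]
dot [268.03 258.83] cw 0.05
dot [285.07 261.11] cw 0.048
```

It bound, with the plate at 0.049. I'll turn a little more and hold briefly.

{"name": "play_rows", "arguments": {
  "motion": [
    [1, 0, 0, 0, 0.06],
    [1, 0, 0, 0, 0],
    [1, 0, 0, 0, 0]
  ]
}}

```text
time: 9.57
position: [0.5034, -0.1599, 0.0596]
tool_rot: [3.133, 0.225, 0.001]
ft_force: [1.8, -2.0, -3.5]
grip_width: 0.22
```

```bash
python3 -c "
from h import *
im=look();cv2.imwrite('pics/scene6.png',im);cv2.imwrite('pics/top6.png',im);crop('6')"
```

```text
9.575 [ 0.5034 -0.1599  0.0596] yaw -1.4275 tilt [ 0.    -0.001 -1.   ] F [ 1.78 -2.01 -3.49] T [-0.622 -0.176  0.149] w 0.22 q [-0.4   0.27  0.74  1.97 -0.21  0.99 -0.99]
dot [267.6  258.42] cw 0.107
dot [284.55 261.4 ] cw 0.102
```

View pics/crop6.png

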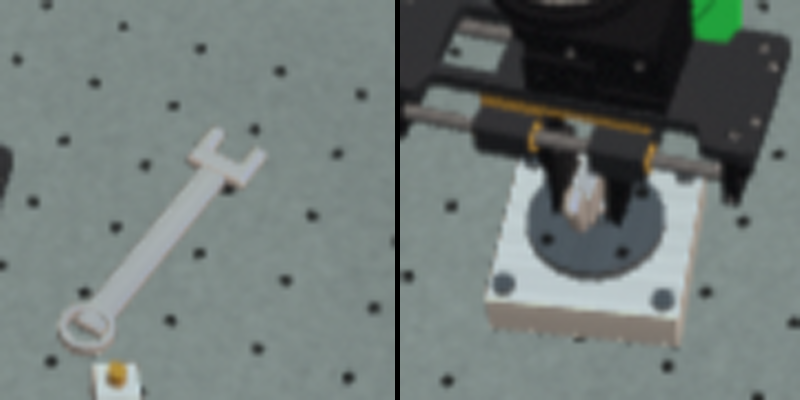

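The plate is carried about 0.105 rad, with the holes shifted in step and Tz about 0.15. Now I'll turn back 0.66.

{"name": "play_rows", "arguments": {
  "motion": [
    [1, 0, 0, 0, -0.066],
    [1, 0, 0, 0, -0.066],
    [1, 0, 0, 0, -0.066],
    [1, 0, 0, 0, -0.066],
    [1, 0, 0, 0, -0.066],
    [1, 0, 0, 0, -0.066],
    [1, 0, 0, 0, -0.066],
    [1, 0, 0, 0, -0.066],
    [1, 0, 0, 0, -0.066],
    [1, 0, 0, 0, -0.066],
    [1, 0, 0, 0, 0],
    [1, 0, 0, 0, 0]
  ]
}}

```text
time: 11.12
position: [0.5032, -0.1594, 0.0596]
tool_rot: [-2.893, -1.225, -0.0]
ft_force: [1.0, -1.0, -0.4]
grip_width: 0.217
```

```bash
python3 -c "
from h import *
im=look();cv2.imwrite('pics/scene7.png',im);cv2.imwrite('pics/top7.png',im);crop('7')
cv2.imwrite('pics/z7.png',np.hstack([cv2.resize(cv2.imread(f'pics/scene{k}.png')[218:268,255:305],(395,395),interpolation=cv2.INTER_CUBIC) for k in '47']))"
```

```text
11.125 [ 0.5032 -0.1594  0.0596] yaw -0.7699 tilt [-0.  0. -1.] F [ 0.98 -1.   -0.39] T [-0.443 -0.104 -0.022] w 0.217 q [-0.31  0.25  0.63  1.96 -0.18  0.98 -0.36]
dot [268.34 259.23] cw -0.0
dot [285.67 260.85] cw -0.009
```

View pics/z7.png

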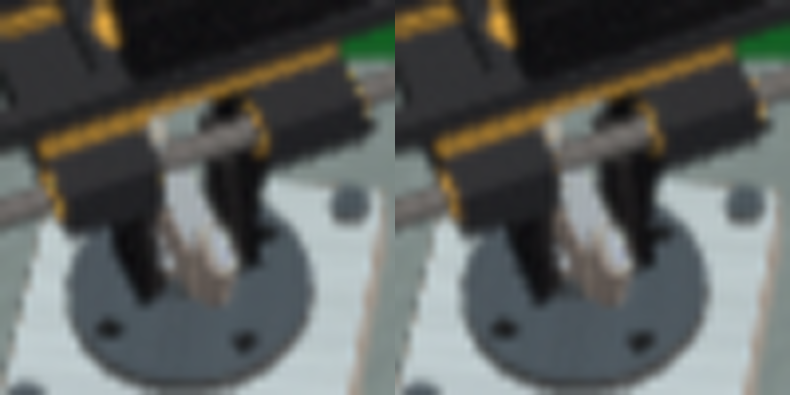

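The screw is back as it was gripped, and the plate is near zero. I'll release, raise and look.

{"name": "play_rows", "arguments": {
  "motion": [
    [0, 0, 0, 0, 0],
    [0, 0, 0, 0, 0],
    [0, 0, 0, 0, 0],
    [0, 0, 0, 0, 0],
    [0, 0, 0, 0, 0],
    [0, 0, 0, 0, 0],
    [0, 0, 0, 0, 0],
    [0, 0, 0, 0, 0],
    [0, 0, 0, -3, 0],
    [0, 0, 0, -4, 0],
    [0, 0, 0, -4, 0],
    [0, 0, 0, -4, 0],
    [0, 0, 0, 0, 0]
  ]
}}

```text
time: 12.8
position: [0.5053, -0.1602, 0.213]
tool_rot: [2.89, 1.225, 0.01]
ft_force: [0.9, -0.5, -0.8]
grip_width: 0.999
```

```bash
python3 -c "
from h import *
im=look();cv2.imwrite('pics/scene8.png',im)
cv2.imwrite('pics/z8.png',np.hstack([cv2.resize(cv2.imread(f'pics/scene{k}.png')[218:268,255:305],(395,395),interpolation=cv2.INTER_CUBIC) for k in '08']))
a=cv2.imread('pics/scene0.png')[280:340,385:455].astype(int);print('star diff',abs(a-im[280:340,385:455]).max())"
```

```text
12.8 [ 0.5053 -0.1602  0.213 ] yaw -0.7691 tilt [ 0.007 -0.    -1.   ] F [ 0.92 -0.5  -0.8 ] T [-0.062  0.056  0.026] w 0.999 q [-0.37  0.07  0.66  1.8  -0.05  1.28 -0.47]
dot [268.35 259.22] cw 0.0
dot [285.54 260.85] cw -0.0
star diff 10
```

View pics/z8.png

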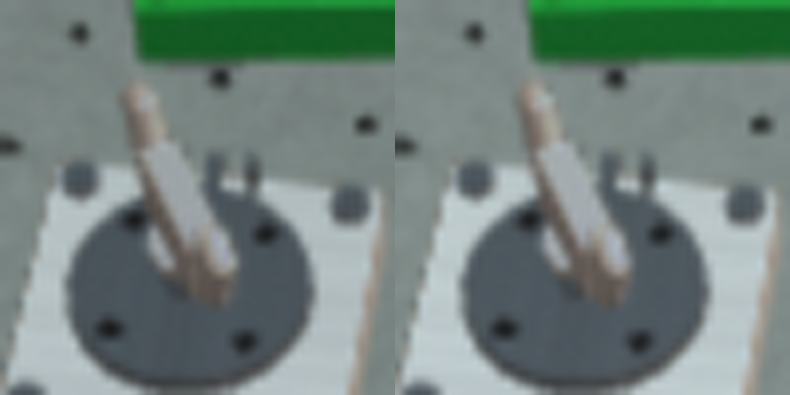

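The screw (ears at (135,95) and (210,295) in both crops) and the plate match the start picture.

```bash
python3 -c "
from bench import ticket
print(ticket.close_job())"
```

```text
the job is handed in; nothing more can be done
None
```

I pinched the steel wing screw and turned it clockwise. It bound at about 0.55 rad. I stopped at 0.66 rad, with the round plate carried about 0.105 rad (measured from its holes; wrist moment about 0.15 N m). Then I turned it back, let go, raised the hand clear and handed the job in at about 13 s.

**Last checks:** after release the plate read 0.000 rad, and the wing looked the same as in the start picture. The star screw's picture was unchanged apart from noise, and the gripper was open, well above the screw.

**Disagreements:**
- The two cameras placed the screw's axis about 4 mm apart. I used the top view's position, because the hand showed a similar shift in the scene view.
- The gripper reported about 19 mm on a 12 mm bar. I did not find out why, but the screw followed the hand without visible slip.

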